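# Crimp a phase link and proof-pull it

### The arm

A 7-joint arm with a two-finger parallel gripper is mounted at the origin on a cart in front of the work surface, level with it; the furniture and walls round the work are solid. World frame = base frame: x ahead of the robot, y to its left, z up, the work surface at z = 0. Lengths are in m, angles in rad, forces in N, time in s.
With the tool pointing down it reaches from about 0.4 to 0.9 m from the base axis. Payload 5.5 kg.
Tool frame: the origin (TCP) lies on the centre line of the jaws, within the pads' length; the fingertips stand 17 mm ahead of it and the grasp point (between the pads) lies 2 mm behind it; z points along the fingers, y is the line along which they close (so a half turn about z gives the same grasp; the last joint's range is limited). The gripper opens to 85 mm and grips with 20 to 120 N. Pads are 22 mm wide; open, the fingers measure 114 mm over their backs; the gripper's body (76 mm by 85 mm) begins 54 mm behind the grasp point. The pads swing forward as they close: fully open they stand 13 mm farther back than shut.
Start: joints at [-0.903, 0.501, -0.427, 1.55, 0.221, 1.138, -0.21], TCP at [0.256, 0.597, 0.248] pointing down, gripper open.
Joint ranges: [-2.88, 2.88], [-0.31, 2.03], [-1.54, 1.56], [0.2, 2.42], [-1.41, 4.55], [0.19, 2.02], [-2.57, 2.57]. Speed limits (rad/s): [2.57, 2.57, 3.14, 3.14, 3.14, 3.14, 3.14].

### API

Orientations are given as a unit quaternion [w, x, y, z].
In Python, from cell import read_state, camera, camera_model, finish_job gives the robot as it stands.
- The arm moves only by the shell command python3 -m crank 'ROWS' [OPENING] [FORCE]. ROWS is JSON, a list of rows, each an object with "offset": the shift along the tool's x, y, z in m, a list of three; "spin": the turn about the tool's z in rad. A call has exactly 8 rows; each row is the pose to reach, as a shift and turn from the pose commanded when the call began, along the tool's axes at that moment; what a row does not reach only later rows make up. A row lasts 1/12 s, in which the tool goes at most 41.7 mm and 7.16 degrees, less where a joint would pass 70% of its speed; a pose out of reach is approached as far as the arm can. A call with a gripper value outside its range is refused whole. OPENING is the finger opening in m, from 0 to 0.0854, set as the call begins (- or left out, the last holds). The fingers move at their own pace and stop on an object; FORCE is the grip in N (left out, the last holds). Time passes only in rows, so rows that repeat a pose let the fingers close, or fill a call up. It gives the time, the measured TCP pose, the force, the opening and the grip force at its end, in the units of the state.
- read_state(): the state, without advancing time (a new reading comes with each control period).
- camera(name): name is "side" or "top" or "wrist"; returns (picture, depth): 480x640x3 uint8, blue, green, red; 480x640 float32, m along the optical axis (not along the pixel's ray), 0 where there is no reading.
- camera_model(name): a dict with "K" (3x3 intrinsics, pixels), "world_from_camera" (4x4, takes a point from camera to world coordinates). Camera axes: x right, y up, looking along -z (the intrinsics and any distortion apply to the point x, -y, -z); pixel columns grow to the right and rows downward; lengths in m; the calibration is good to about 2 mm. A picture is of the moment at which its call begins: read the wrist's pose just before it. camera_model takes no time and is no camera call; for the wrist camera it gives the pose at the moment of the call.
- finish_job(): hands the job in; it is judged then, once.
The state is a dict: "t": time; "q": joint angles; "dq": joint speeds; "effort": joint torques, N m; "tcp_pos": TCP position; "ee_rot": TCP orientation; "ft_force": force on the tool from outside, world axes, zero at the start; "wrist_torque": the same for the moment, N m; "finger_gap": finger opening in m; "grasp_force": force on a finger pad.
Only numpy, scipy, OpenCV 4.12 (cv2) and the standard library are available. Lean on these libraries where they do the work, as an engineer would, in place of code of your own. Each camera call takes 0.05 s, during which the arm holds its last target. There are 200 camera calls.

### The job

Load the loose copper link into the crimping station: its eyes over the two upright pins, the plain, not yet crimped barrel under the press and the dented one at the pull gauge, and let go of it. Crimp it by swinging the press lever all the way down to its stop, then let the lever spring back up. Finally proof-test the crimp: draw the gauge's knob out until the broad ring mark on its rod stands at the mouth of the tube, and finish with the gripper still holding the knob there, the link under tension; leave the other things on the bench alone.

Things in the scene. Friction and masses are not known exactly. Their poses are not given: they have to be found in the camera images.
- station: Fixed crimping station. Origin on the table under the line of pull; its y axis runs along that line from the gauge (-y, right) to the press (+y, left), x points away from the robot; turned by up to 10 degrees. In its frame (mm), all at x 0: anchor pin y 150, ram y 120, hook pin y about -27, knob y about -199. Base plate 14 thick, x -60 to 130, y -162 to 197; nothing under the knob.
- press_head (a point): On the station, at the middle of the underside of the press's head, on the ram's axis, 150 mm above the table. Head: 50 mm wide (along station y), from 38 mm before the ram to 107 mm behind it, top 242 mm above the table; its column (50 mm wide) starts 55 mm behind the ram.
- anvil (a point): On the station, top of the anvil (32 x 22 mm) under the ram, 52 mm above the table, level with the pin seats. With the lever up the ram's foot is 50 mm above it: there is no way in from straight above, so the link goes in level from the front (station +x), under the ram and over the pin tips, and then down.
- press_ram: The press's ram, a steel bar 26 x 24 mm with a foot 18 x 14 mm, standing up through the head to 280 mm above the table at rest; origin at the middle of the foot's underside. Geared to the lever: it comes down 37 mm over the lever's swing and at the stop bears on the top of a barrel lying on the anvil.
- link: Loose copper link, 0.11 kg, 208 mm long: round bar 9 mm thick with a lug at either end, lying flat in front of the station. Origin at mid-length on its underside; y runs along it to the plain lug. Bar and barrel axis 7 mm above the underside. The bar is bare to 46 mm either side of the middle: grip it there, nearer the crimped lug (y about -32 mm), to keep clear of the press.
- plain_eye (a point): At the link's underside, centre of the eye of the plain lug, 90 mm from the link's middle. Eye: flat ring 28 mm across, hole 15 mm, 5 mm thick, its underside level with the link's. Its barrel, smooth and not yet crimped, is 14 mm thick and lies 16 to 44 mm from the eye's centre.
- crimped_eye (a point): At the link's underside, centre of the eye of the other lug, of the same sizes, whose barrel is crimped already: two dents run round it
- anchor_post: Fixed steel post (24 mm across) at the far left of the station, beyond the press, with the upright anchor pin (9 mm thick, 12 mm high, the upper half tapered to a point). Origin: foot of the pin, on the shoulder on which the eye comes to rest, 51.5 mm above the table.
- hook_pin (a point): foot of the hook pin, the same pin and height, on the head of the gauge at its press end. It moves with gauge_slide; loading needs no exact setting of it, as holes and pins have 3 mm play all round
- press_lever (a joint): angle of the press lever about its pivot (rad): 0 up (at rest, 48 degrees above level, towards the robot), 1.25 down at its stop (24 degrees below level). A spring brings it back; holding it down takes about 9 N at the ball
- lever_pivot (a point): pivot of the lever, on the left side of the press head; the lever swings about an axis along the station's y, its ball coming forward (station -x) and down
- lever_ball (a point): black ball, 29 mm across, at the end of the 140 mm lever bar (11 mm thick): its centre, straight in front of and above the pivot at rest (about 0.30 m above the table), 0.14 m above the table at the stop. It can be pushed down from above or gripped and taken round the arc
- gauge_slide (a joint): how far the whole gauge has slid to the right (station -y) in its saddles (m), 0 to 0.03; it slides with about 1.2 N of friction, so on pulling the knob it moves first, up to about 9 mm, until the link is taut
- gauge_rod (a joint): how far the rod is drawn out of the gauge's tube (m), 0 to 0.06; 0.040 when the middle of the broad mark is at the tube's mouth. Its inner spring pulls with 5 N at 0 and 15 N at the mark and draws it back when let go
- gauge_mouth (a point): centre of the mouth of the gauge's tube (29 mm across), 42.5 mm above the table; the rod (14 mm) comes out of it towards station -y. The rod's broad black ring mark (3 mm wide) is 40 mm inside the mouth at rest; thin rings stand at 10, 20 and 30 mm
- gauge_knob: black pull knob on the end of the rod: a neck 28 mm across and 34 mm long along the station's y, and at its outer (-y) end a flange 38 mm across and 6 mm thick; origin at the middle of the neck on the rod's axis, 42.5 mm above the table; grip the neck from above, across the rod. Pull towards station -y.
- flux: white squeeze bottle, bystander
- tape: roll of marking tape, bystander
- cutter: side cutter, bystander
- bearing_a: ball bearing 32 mm across, bystander
- bearing_b: ball bearing 32 mm across, bystander
- marker: marker pen, bystander
- driver: screwdriver, bystander

How it is judged:
By the outcome, as a careful person would: the job done as asked, in the order asked, and still so for the second after the job is handed in, while the arm keeps its last pose, push and grip.
It also fails if it takes over 72 s, if anything falls off the work surface, if the arm or the gripper's body presses on something with over 40 N, if the wrist force passes 120 N, or if a joint passes its speed limit or range.

## Working session

There is one attempt and no reset: what is moved stays moved. The work goes in short steps, Python scripts to look and compute and a shell command to move; the robot and the scene stay as the last step left them, time stands still between calls to the robot, and variables do not carry over. Pictures are saved under pics/ and viewed, at most 13 in all, crops included, and the job is handed in when it is done.

```bash
ls; mkdir -p pics; cat > h.py <<'E'
import numpy as np, cv2
from cell import read_state, camera, camera_model, finish_job
def snap(n,f):
    M=camera_model(n); p,d=camera(n); cv2.imwrite('pics/%s.png'%f,p); np.savez('pics/%s.npz'%f,p=p,d=d,K=M['K'],T=M['world_from_camera'],D=np.array(M.get('dist',M.get('distortion',[0,0,0,0,0])),float)); return p,d,M
def ray(f,u,v):
    z=np.load('pics/%s.npz'%f); K,T=z['K'],z['T']
    x,y=cv2.undistortPoints(np.array([[[u,v]]],float),K,z['D'])[0,0]
    return T[:3,3],T[:3,:3]@np.array([x,-y,-1.])
def onplane(f,u,v,h):
    o,r=ray(f,u,v); return o+r*(h-o[2])/r[2]
def bydepth(f,u,v):
    z=np.load('pics/%s.npz'%f); o,r=ray(f,u,v); w=z['d'][int(v)-1:int(v)+2,int(u)-1:int(u)+2]; return o+r*np.median(w[w>0])
E
python3 - <<'E'
from h import *
for n in('top','side'):
    p,d,M=snap(n,n+'0'); print(n,{k:(np.round(v,3).tolist() if not isinstance(v,str) else v) for k,v in M.items()})
s=read_state(); print(s['tcp_pos'],s['ee_rot'],s['t'],s['finger_gap'])
E
```

```text
pics
top {'K': [[586.454, 0.0, 315.085], [0.0, 586.454, 237.985], [0.0, 0.0, 1.0]], 'world_from_camera': [[-0.027, 0.984, -0.178, 0.267], [-1.0, -0.028, -0.0, -0.001], [-0.005, 0.178, 0.984, 1.546], [0.0, 0.0, 0.0, 1.0]]}
side {'K': [[590.486, 0.0, 319.821], [0.0, 590.486, 236.41], [0.0, 0.0, 1.0]], 'world_from_camera': [[0.994, -0.09, 0.062, 0.618], [0.109, 0.824, -0.555, -0.815], [-0.001, 0.559, 0.829, 1.409], [0.0, 0.0, 0.0, 1.0]]}
[0.25579584 0.59691193 0.2473468 ] [-2.09521757e-04  2.00975655e-01  9.79595836e-01 -8.59954678e-04] 0.1 0.08556617313344793
```

View pics/top0.png

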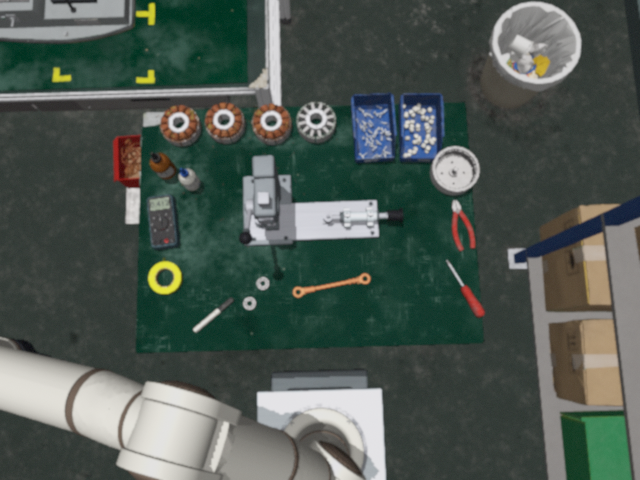

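View pics/side0.png

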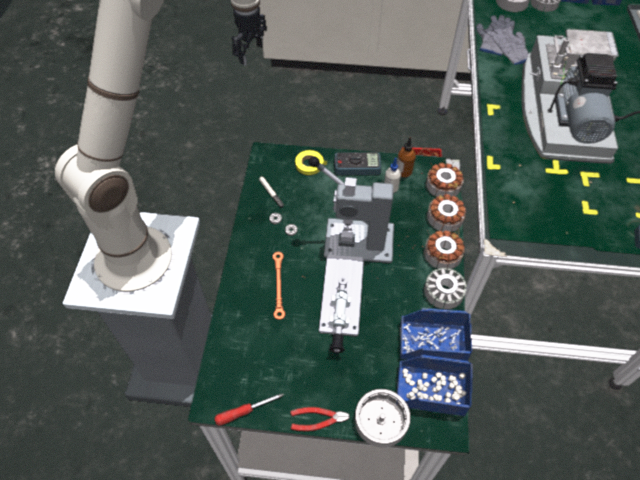

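Top view: the link lies at (297,292)–(365,279), in front of the station. The press is at (265,200) with the lever ball at (245,238), and the knob is at (396,216). The side view agrees.

```bash
python3 - <<'E'
from h import *
p=np.load('pics/top0.npz')['p']; hsv=cv2.cvtColor(p,cv2.COLOR_BGR2HSV)
m=cv2.inRange(hsv,(5,110,100),(18,255,255)); m[:260]=0;m[310:]=0;m[:,:280]=0;m[:,380:]=0
ys,xs=np.nonzero(m); W=np.array([onplane('top0',u,v,.006)[:2] for u,v in zip(xs,ys)])
c=W.mean(0); u,s,vt=np.linalg.svd(W-c); a=vt[0]*np.sign(vt[0][1]); t=(W-c)@a
print('link c',c,'axis',a,'ang',np.degrees(np.arctan2(-a[0],a[1])),t.min(),t.max(), 'mid',c+a*(t.min()+t.max())/2)
# knob dark
m=cv2.inRange(hsv,(0,0,0),(180,255,60)); 
n,l,st,ce=cv2.connectedComponentsWithStats(cv2.inRange(p,(0,0,0),(42,42,42)))
for i in range(1,n):
    if st[i,4]>15 and 225<ce[i,0]<420 and 140<ce[i,1]<300: print('dark',st[i],ce[i],onplane('top0',*ce[i],.0425))
for z in [(380,200),(380,238),(300,241),(300,203)]: print(z,onplane('top0',*z,.014),bydepth('top0',*z))
print('ball',bydepth('top0',245,238),'ram top',bydepth('top0',264,199))
for z in [(337,355),(335,340)]: print('side knob',bydepth('side0',*z))
print('side',bydepth('side0',311,161))
# right edge line of the plate
g=cv2.cvtColor(p,cv2.COLOR_BGR2GRAY).astype(int)
for row in (205,228,234):
    print(row,g[row,370:392].tolist())
for col in (310,320,330,340,350,360,370):
    print(col,g[194:206,col].tolist(),g[232:246,col].tolist())
E
```

```text
link c [ 0.41988766 -0.03925126] axis [-0.16644463  0.9860508 ] ang 9.581166301875768 -0.10503111501340642 0.10355765456297385 mid [ 0.42001028 -0.03997772]
dark [369 160  26   4  50] [381.96 162.12] [ 0.74025509 -0.1842488   0.0425    ]
dark [388 208  15   5  38] [396.34210526 210.36842105] [ 0.60741294 -0.21569895  0.0425    ]
dark [379 216  25  11 174] [393.44827586 221.13793103] [ 0.57876398 -0.20662938  0.0425    ]
dark [240 233  11  11  61] [244.96721311 238.1147541 ] [0.54461353 0.18243608 0.0425    ]
dark [274 270   9  10  59] [278.18644068 275.40677966] [0.44449633 0.09739157 0.0425    ]
(380, 200) [ 0.64361955 -0.17741871  0.014     ] [ 0.64659633 -0.17881398  0.00187714]
(380, 238) [ 0.54001593 -0.17253865  0.014     ] [ 0.54264845 -0.17419429 -0.00079439]
(300, 241) [0.53794583 0.03989906 0.014     ] [ 0.54058729  0.04029882 -0.00095824]
(300, 203) [0.64150664 0.03753989 0.014     ] [0.6406057  0.03744696 0.01768979]
ball [0.4950568  0.14940492 0.31263299] ram top [0.58794153 0.11060161 0.28015882]
side knob [ 5.95577989e-01 -2.26388418e-01  7.24335736e-05]
side knob [ 0.
[... 530 characters left out ...]
48, 98, 164, 198, 207, 208] [211, 211, 212, 213, 213, 202, 167, 103, 52, 45, 47, 47, 46, 46]
330 [51, 50, 45, 45, 46, 48, 53, 112, 175, 203, 208, 207] [210, 210, 209, 211, 210, 195, 151, 87, 44, 45, 44, 46, 43, 45]
340 [43, 41, 42, 46, 53, 56, 87, 150, 191, 205, 208, 207] [208, 208, 209, 209, 202, 176, 122, 64, 48, 47, 45, 46, 47, 46]
350 [42, 40, 42, 42, 39, 49, 99, 169, 200, 208, 207, 208] [210, 210, 210, 208, 194, 157, 92, 48, 47, 45, 45, 47, 46, 46]
360 [39, 37, 43, 42, 40, 62, 120, 180, 204, 209, 208, 208] [213, 210, 211, 208, 190, 145, 82, 47, 46, 45, 43, 42, 44, 45]
370 [43, 43, 43, 42, 47, 96, 153, 161, 131, 99, 113, 149] [174, 179, 190, 192, 170, 112, 62, 51, 50, 48, 48, 49, 47, 45]
```

```bash
cat >> h.py <<'E'
from scipy.spatial.transform import Rotation as Ro
def go(target,yawx=None):
    "offset (tool axes) and spin from the measured pose to a world target; yawx: wanted world heading of tool x, deg"
    s=read_state(); q=s['ee_rot']; R=Ro.from_quat(np.r_[q[1:],q[0]]).as_matrix()
    o=R.T@(np.array(target)-s['tcp_pos']); h=np.degrees(np.arctan2(R[1,0],R[0,0]))
    sp=0 if yawx is None else -((yawx-h+180)%360-180)
    print('t %.2f tcp'%s['t'],s['tcp_pos'].round(4),'head %.1f tilt %.1f'%(h,np.degrees(np.arccos(-R[2,2]))),'q7 %.2f'%s['q'][6],'offset',o.round(4),'spin %.3f'%np.radians(sp),'rows>=%.1f'%max(np.linalg.norm(o)/.0417,abs(sp)/7.16),'F',s['ft_force'].round(1),'gap %.4f grip %.1f'%(s['finger_gap'],s['grasp_force']))
E
python3 -m crank '[{"offset":[-0.025,-0.0325,-0.008],"spin":0.06},{"offset":[-0.05,-0.065,-0.016],"spin":0.12},{"offset":[-0.075,-0.0975,-0.024],"spin":0.18},{"offset":[-0.1,-0.13,-0.032],"spin":0.24},{"offset":[-0.125,-0.1625,-0.04],"spin":0.3},{"offset":[-0.15,-0.195,-0.048],"spin":0.36},{"offset":[-0.175,-0.2275,-0.056],"spin":0.42},{"offset":[-0.2,-0.26,-0.064],"spin":0.48}]'
python3 -c "
from h import *
go([.40,-.03,.31],99.6)"
```

```text
t: 0.77
tcp_pos: [0.337, 0.2784, 0.3123]
ee_rot: [-0.0, 0.429, 0.903, -0.0]
ft_force: [0.8, -0.8, -0.2]
finger_gap: 0.0856
grasp_force: 0.0
t 0.77 tcp [0.337  0.2784 0.3123] head 129.1 tilt 0.0 q7 -0.08 offset [-0.2789 -0.1458  0.0022] spin 0.516 rows>=7.5 F [ 0.8 -0.8 -0.2] gap 0.0856 grip 0.0
```

```bash
python3 -m crank '[{"offset":[-0.036,-0.019,0],"spin":0.07},{"offset":[-0.072,-0.038,0],"spin":0.14},{"offset":[-0.108,-0.057,0],"spin":0.21},{"offset":[-0.144,-0.076,0],"spin":0.28},{"offset":[-0.18,-0.095,0],"spin":0.35},{"offset":[-0.216,-0.114,0],"spin":0.42},{"offset":[-0.25,-0.13,0],"spin":0.48},{"offset":[-0.279,-0.146,0],"spin":0.516}]'
python3 -c "
from h import *
go([.40,-.03,.31],99.6); p,d,M=snap('wrist','w1'); print(np.round(M['world_from_camera'],3).tolist(),M['K'].tolist() if hasattr(M['K'],'tolist') else M['K'])"
```

```text
t: 1.43
tcp_pos: [0.4009, -0.0304, 0.3122]
ee_rot: [0.0, 0.646, 0.763, 0.0]
ft_force: [1.1, 0.6, 0.4]
finger_gap: 0.0852
grasp_force: 0.0
t 1.43 tcp [ 0.4009 -0.0304  0.3122] head 99.5 tilt 0.0 q7 0.17 offset [ 0.0006 -0.0008  0.0022] spin -0.002 rows>=0.1 F [1.1 0.6 0.4] gap 0.0852 grip 0.0
[[0.986, -0.157, -0.05, 0.388], [0.165, 0.941, 0.294, 0.044], [0.001, -0.298, 0.955, 0.437], [0.0, 0.0, 0.0, 1.0]] [[412.34795250809117, 0.0, 315.4910219097347], [0.0, 412.34795250809117, 233.95632786763196], [0.0, 0.0, 1.0]]
```

View pics/w1.png

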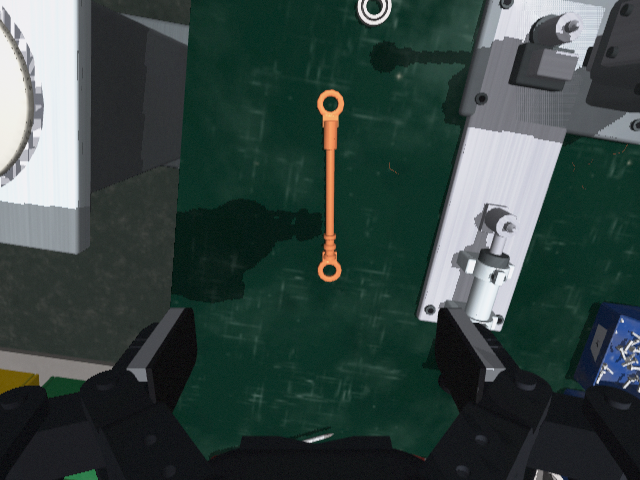

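The wrist view shows the smooth barrel at the top (eye at 330,104) and the dented one at the bottom (eye at 330,270). The plain lug therefore already faces the press, so no flip is needed. The anchor pin is near (570,25) and the hook pin near (510,225).

```bash
python3 - <<'E'
from h import *
z=np.load('pics/w1.npz');p=z['p'];hsv=cv2.cvtColor(p,cv2.COLOR_BGR2HSV)
m=cv2.inRange(hsv,(5,110,100),(18,255,255)); m[:,:300]=0;m[:,360:]=0;m[300:]=0
cs,h=cv2.findContours(m,cv2.RETR_CCOMP,cv2.CHAIN_APPROX_NONE)
E=[]
for c,hh in zip(cs,h[0]):
    if hh[3]>=0 and len(c)>15:
        c=c[:,0].mean(0); w=onplane('w1',*c,.005); E.append(w); print(c,w)
E.sort(key=lambda w:w[1]); a=E[1]-E[0]; print('mid',(E[0]+E[1])/2,np.linalg.norm(a),np.degrees(np.arctan2(-a[0],a[1])))
cv2.imwrite('pics/w1c.png',np.hstack([cv2.resize(p[0:100,500:640],None,fx=2.8,fy=2.8,interpolation=2)[:280],cv2.resize(p[190:330,440:580],None,fx=2.8,fy=2.8,interpolation=2)[:280]]))
E
```

```text
[329.05555556 269.97222222] [ 0.43243812 -0.12897821  0.005     ]
[330.06818182 103.47727273] [0.40209254 0.04769174 0.005     ]
mid [ 0.41726533 -0.04064323  0.005     ] 0.17925715019760294 9.746260727780713
```

View pics/w1c.png

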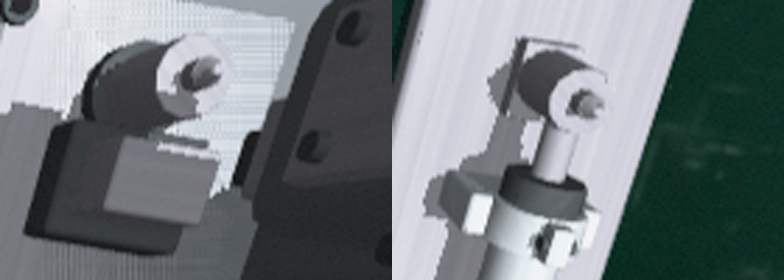

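Crop: the anchor pin's foot is at about (569,27) in the full image and its tip at (577,24). The hook pin's foot is at about (506,225) and its tip at (515,227).

```bash
python3 - <<'E'
from h import *
A=onplane('w1',568.9,27.1,.0515);B=onplane('w1',506.4,225,.0515)
print(A,B,onplane('w1',577.,23.6,.0635),onplane('w1',514.5,227.1,.0635))
a=A-B; th=np.arctan2(-a[0],a[1]); print(np.linalg.norm(a),np.degrees(th))
o=A[:2]-.150*np.array([-np.sin(th),np.cos(th)]); print('origin',o)
y=np.array([np.sin(np.radians(-9.75)),np.cos(np.radians(-9.75))])
y=np.array([-np.sin(np.radians(9.75)),np.cos(np.radians(9.75))])
g=np.array([.4173,-.0406])-.032*y; print('grip at',g); go([*g,.10],99.7)
E
```

```text
[0.5894258  0.14149209 0.0515    ] [ 0.58975505 -0.0354821   0.0515    ] [0.58880246 0.14202991 0.0635    ] [ 0.59164664 -0.03374887  0.0635    ]
0.1769744983613002 0.10659483538452266
origin [ 0.58970486 -0.00850765]
grip at [ 0.42271918 -0.07213779]
t 1.48 tcp [ 0.4016 -0.0366  0.3123] head 99.0 tilt 0.2 q7 0.17 offset [-0.0377  0.0152  0.2124] spin -0.012 rows>=5.2 F [ 1.3 -6.7  0.4] gap 0.0856 grip 0.0
```

```bash
python3 -m crank '[{"offset":[-0.008,0.003,0.04],"spin":0},{"offset":[-0.016,0.006,0.08],"spin":0},{"offset":[-0.024,0.009,0.12],"spin":0},{"offset":[-0.032,0.012,0.16],"spin":0},{"offset":[-0.04,0.014,0.2],"spin":0},{"offset":[-0.044,0.0145,0.212],"spin":0},{"offset":[-0.044,0.0145,0.212],"spin":0},{"offset":[-0.044,0.0145,0.212],"spin":0}]' 0.05 60
python3 -c "
from h import *
go([.4227,-.0721,.021],99.7)"
```

```text
t: 2.15
tcp_pos: [0.4219, -0.0686, 0.0995]
ee_rot: [-0.001, 0.645, 0.764, -0.001]
ft_force: [0.2, 0.3, 0.3]
finger_gap: 0.0501
grasp_force: 0.0
t 2.15 tcp [ 0.4219 -0.0686  0.0995] head 99.7 tilt 0.2 q7 0.35 offset [-0.0036  0.0004  0.0785] spin 0.000 rows>=1.9 F [0.2 0.3 0.3] gap 0.0501 grip 0.0
```

```bash
python3 -m crank '[{"offset":[-0.001,0,0.03],"spin":0},{"offset":[-0.003,0,0.055],"spin":0},{"offset":[-0.003,0,0.07],"spin":0},{"offset":[-0.003,0,0.0785],"spin":0},{"offset":[-0.003,0,0.0785],"spin":0},{"offset":[-0.003,0,0.0785],"spin":0},{"offset":[-0.003,0,0.0785],"spin":0},{"offset":[-0.003,0,0.0785],"spin":0}]'
python3 -m crank '[{"offset":[0,0,0],"spin":0},{"offset":[0,0,0],"spin":0},{"offset":[0,0,0],"spin":0},{"offset":[0,0,0],"spin":0},{"offset":[0,0,0],"spin":0},{"offset":[0,0,0],"spin":0},{"offset":[0,0,0],"spin":0},{"offset":[0,0,0],"spin":0}]' 0 60
python3 -c "
from h import *
go([.4227,-.0721,.10])"
```

```text
t: 2.82
tcp_pos: [0.4244, -0.0716, 0.0229]
ee_rot: [0.001, 0.644, 0.765, 0.001]
ft_force: [-0.8, 0.1, -0.1]
finger_gap: 0.0498
grasp_force: 0.0
t: 3.48
tcp_pos: [0.4234, -0.0717, 0.0221]
ee_rot: [0.0, 0.645, 0.765, 0.0]
ft_force: [-1.5, 0.5, 7.8]
finger_gap: 0.0061
grasp_force: 58.9
t 3.48 tcp [ 0.4234 -0.0717  0.0221] head 99.7 tilt 0.0 q7 0.41 offset [-0.0003 -0.0008 -0.0779] spin 0.000 rows>=1.9 F [-1.5  0.5  7.8] gap 0.0061 grip 58.9
```

```bash
python3 -m crank '[{"offset":[0,0,0],"spin":0},{"offset":[0,0,0],"spin":0},{"offset":[0,0,0],"spin":0},{"offset":[0,0,0.004],"spin":0},{"offset":[0,0,0.004],"spin":0},{"offset":[0,0,0.004],"spin":0},{"offset":[0,0,0.004],"spin":0},{"offset":[0,0,0.004],"spin":0}]' 0.03 60
python3 -m crank '[{"offset":[0,0,0],"spin":0},{"offset":[0,0,0],"spin":0},{"offset":[0,0,0],"spin":0},{"offset":[0,0,0],"spin":0},{"offset":[0,0,0],"spin":0},{"offset":[0,0,0],"spin":0},{"offset":[0,0,0],"spin":0},{"offset":[0,0,0],"spin":0}]' 0 60
python3 -c "
from h import *
go([.4227,-.0721,.10])"
```

```text
t: 4.15
tcp_pos: [0.4231, -0.0717, 0.0176]
ee_rot: [-0.0, 0.645, 0.765, -0.0]
ft_force: [-0.4, -0.3, -0.4]
finger_gap: 0.03
grasp_force: 0.0
t: 4.82
tcp_pos: [0.4233, -0.0717, 0.0178]
ee_rot: [0.0, 0.645, 0.765, 0.0]
ft_force: [-0.6, -0.4, 5.8]
finger_gap: 0.0061
grasp_force: 58.8
t 4.82 tcp [ 0.4233 -0.0717  0.0178] head 99.7 tilt 0.0 q7 0.41 offset [-0.0003 -0.0006 -0.0822] spin 0.000 rows>=2.0 F [-0.6 -0.4  5.8] gap 0.0061 grip 58.8
```

```bash
python3 -m crank '[{"offset":[0,0,-0.03],"spin":0},{"offset":[0,0,-0.065],"spin":0},{"offset":[0.015,0.02,-0.0722],"spin":0.04},{"offset":[0.035,0.045,-0.0722],"spin":0.08},{"offset":[0.06,0.07,-0.0722],"spin":0.12},{"offset":[0.079,0.0915,-0.0722],"spin":0.16},{"offset":[0.079,0.0915,-0.0722],"spin":0.16},{"offset":[0.079,0.0915,-0.0722],"spin":0.16}]'
python3 -c "
from h import *
go([.5897,.021,.09],90.5); snap('wrist','w2')"
```

```text
t: 5.48
tcp_pos: [0.5006, 0.0236, 0.0894]
ee_rot: [-0.0, 0.702, 0.712, 0.0]
ft_force: [-0.4, -0.7, -1.6]
finger_gap: 0.0061
grasp_force: 58.8
t 5.48 tcp [0.5006 0.0236 0.0894] head 90.8 tilt 0.0 q7 0.03 offset [-0.0039  0.0891 -0.0006] spin 0.005 rows>=2.1 F [-0.4 -0.7 -1.6] gap 0.0061 grip 58.8
```

View pics/w2.png

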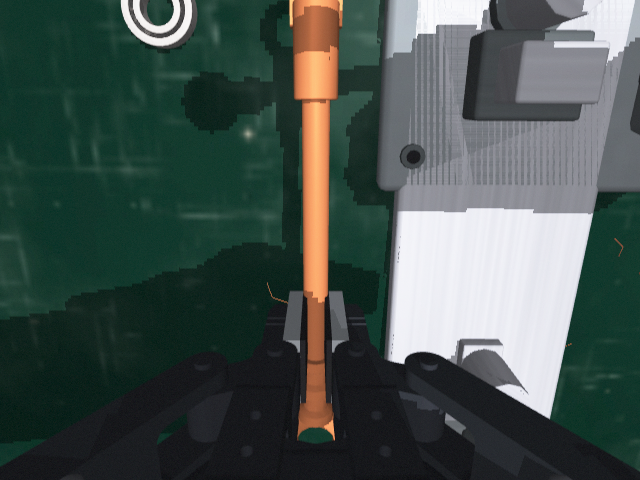

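Wrist view: the link is held straight in the jaws, with the plain barrel's inner end at (316,100) and the crimped eye at (317,437). The anvil top's corners are at about (526,40), (609,41), (516,103) and (598,103).

```bash
python3 - <<'E'
from h import *
b=onplane('w2',316,100,.0786); print('barrel',b, onplane('w2',316,290,.0786))
for z in[(524,40),(609,41),(516,103),(598,103)]: print('anvil',onplane('w2',*z,.052))
e=[onplane('w2',397,211,.014),onplane('w2',385,361,.014)]; print(e)
d=e[0]-e[1]; print('edge yaw',np.degrees(np.arctan2(-d[0],d[1])))
go([.5897,.021,.09],90.5)
E
```

```text
barrel [0.49903015 0.10031426 0.0786    ] [0.50000883 0.03511269 0.0786    ]
anvil [0.57370423 0.12229613 0.052     ]
anvil [0.60441279 0.12241766 0.052     ]
anvil [0.57426826 0.1006638  0.052     ]
anvil [0.60510131 0.10111534 0.052     ]
[array([0.54048457, 0.04880142, 0.014     ]), array([ 0.54011395, -0.03828381,  0.014     ])]
edge yaw -0.24383895152424184
t 5.53 tcp [0.4993 0.022  0.0892] head 90.7 tilt 0.1 q7 0.03 offset [-0.002   0.0903 -0.001 ] spin 0.003 rows>=2.2 F [-0.7 -0.7 -0.6] gap 0.0061 grip 58.8
```

```bash
python3 -m crank '[{"offset":[0,0.02,0],"spin":0.006},{"offset":[0,0.045,0],"spin":0.006},{"offset":[0,0.07,0],"spin":0.006},{"offset":[0,0.085,0],"spin":0.006},{"offset":[-0.001,0.09,0],"spin":0.006},{"offset":[-0.001,0.09,0],"spin":0.006},{"offset":[-0.001,0.09,0],"spin":0.006},{"offset":[-0.001,0.09,0],"spin":0.006}]'
python3 -c "
from h import *
go([.5895,.0217,.07],90.3); snap('wrist','w3'); snap('side','s3'); 
p=np.load('pics/s3.npz')['p'][150:360,280:420]; q=np.load('pics/w3.npz')['p']; cv2.imwrite('pics/c3.png',np.hstack([cv2.resize(p,(400,600),interpolation=2),cv2.resize(q,(400,300)).repeat(1,0) if 0 else np.vstack([cv2.resize(q,(400,300)),cv2.resize(q[260:480,200:500],(400,300))])]))"
```

```text
t: 6.2
tcp_pos: [0.588, 0.0208, 0.0893]
ee_rot: [-0.001, 0.706, 0.708, -0.001]
ft_force: [0.2, -0.4, -0.8]
finger_gap: 0.0062
grasp_force: 58.9
t 6.20 tcp [0.588  0.0208 0.0893] head 90.2 tilt 0.1 q7 0.04 offset [0.0009 0.0015 0.0193] spin -0.002 rows>=0.5 F [ 0.2 -0.4 -0.8] gap 0.0062 grip 58.9
```

View pics/c3.png

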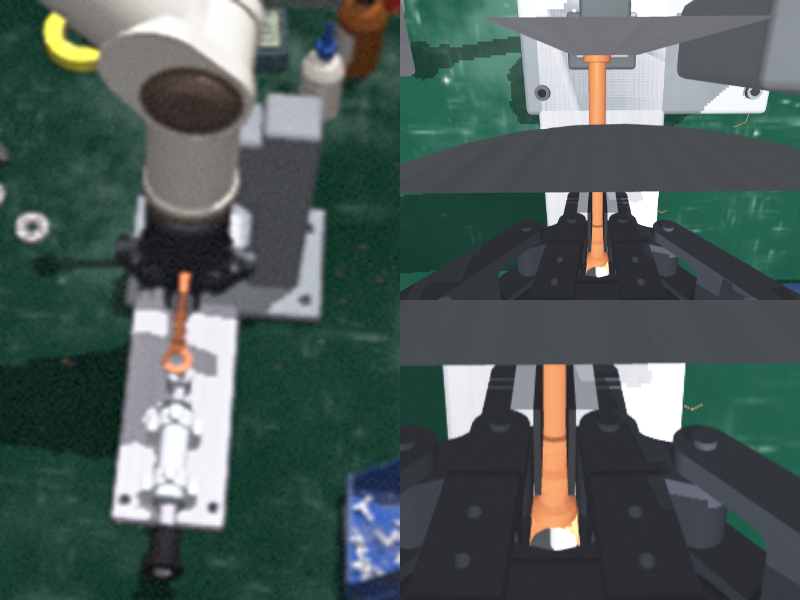

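Side view: the crimped eye, at (177,358) in the crop, sits over the gauge's hook pin. The barrel lies over the anvil, and the wrist force is near zero. Lowering now.

```bash
python3 -m crank '[{"offset":[0.001,0.0015,0.003],"spin":0},{"offset":[0.001,0.0015,0.006],"spin":0},{"offset":[0.001,0.0015,0.009],"spin":0},{"offset":[0.001,0.0015,0.012],"spin":0},{"offset":[0.001,0.0015,0.015],"spin":0},{"offset":[0.001,0.0015,0.017],"spin":0},{"offset":[0.001,0.0015,0.018],"spin":0},{"offset":[0.001,0.0015,0.018],"spin":0}]'
python3 -c "
from h import *
go([.5895,.0217,.07],90.3)"
```

```text
t: 6.97
tcp_pos: [0.5912, 0.0225, 0.0714]
ee_rot: [-0.0, 0.706, 0.709, -0.0]
ft_force: [-0.1, -0.3, -0.8]
finger_gap: 0.0065
grasp_force: 58.9
t 6.97 tcp [0.5912 0.0225 0.0714] head 90.2 tilt 0.0 q7 0.04 offset [-0.0008 -0.0017  0.0014] spin -0.001 rows>=0.1 F [-0.1 -0.3 -0.8] gap 0.0065 grip 58.9
```

```bash
python3 -m crank '[{"offset":[-0.0005,-0.0015,0.0015],"spin":0},{"offset":[-0.0005,-0.0015,0.0015],"spin":0},{"offset":[-0.0005,-0.0015,0.0015],"spin":0},{"offset":[-0.0005,-0.0015,0.0015],"spin":0},{"offset":[-0.0005,-0.0015,0.0015],"spin":0},{"offset":[-0.0005,-0.0015,0.0015],"spin":0},{"offset":[-0.0005,-0.0015,0.0015],"spin":0},{"offset":[-0.0005,-0.0015,0.0015],"spin":0}]'
python3 -m crank '[{"offset":[0,0,0],"spin":0},{"offset":[0,0,0],"spin":0},{"offset":[0,0,0],"spin":0},{"offset":[0,0,0],"spin":0},{"offset":[0,0,0],"spin":0},{"offset":[0,0,0],"spin":0},{"offset":[0,0,0],"spin":0},{"offset":[0,0,0],"spin":0}]' 0.04
python3 -c "
from h import *
go([.5895,.0217,.15],90.3)"
```

```text
t: 7.63
tcp_pos: [0.5901, 0.0221, 0.0704]
ee_rot: [0.0, 0.706, 0.709, 0.0]
ft_force: [0.3, 0.3, -0.9]
finger_gap: 0.0065
grasp_force: 58.9
t: 8.3
tcp_pos: [0.59, 0.0221, 0.0703]
ee_rot: [-0.0, 0.706, 0.709, -0.0]
ft_force: [0.4, -0.1, -0.8]
finger_gap: 0.0401
grasp_force: 0.0
t 8.30 tcp [0.59   0.0221 0.0703] head 90.2 tilt 0.0 q7 0.04 offset [-0.0004 -0.0005 -0.0797] spin -0.001 rows>=1.9 F [ 0.4 -0.1 -0.8] gap 0.0401 grip 0.0
```

```bash
python3 -m crank '[{"offset":[0,0,-0.02],"spin":0},{"offset":[0,0,-0.04],"spin":0},{"offset":[-0.01,0,-0.07],"spin":0},{"offset":[-0.02,0,-0.1],"spin":0},{"offset":[-0.03,-0.03,-0.125],"spin":0.1},{"offset":[-0.03,-0.06,-0.15],"spin":0.2},{"offset":[-0.03,-0.1,-0.16],"spin":0.3},{"offset":[-0.03,-0.13,-0.17],"spin":0.42}]'
python3 - <<'E'
from h import *
go([.49,.147,.40],0)
go([.49,.147,.40],180)
snap('side','s4'); snap('top','t4')
for f,box in(('side0',(295,145,330,175)),('top0',(235,228,256,249)),('s4',(295,145,330,175)),('t4',(235,228,256,249))):
    x0,y0,x1,y1=box; p=np.load('pics/%s.npz'%f)['p'][y0:y1,x0:x1]
    n,l,st,ce=cv2.connectedComponentsWithStats(cv2.inRange(p,(0,0,0),(48,48,48)))
    if n>1:
        i=1+np.argmax(st[1:,4]); print(f,st[i],ce[i]+[x0,y0])
p=np.load('pics/s4.npz')['p'][150:360,270:410]; q=np.load('pics/t4.npz')['p'][150:260,225:405]
cv2.imwrite('pics/c4.png',np.hstack([cv2.resize(p,(333,500),interpolation=2),cv2.resize(q,(460,500*0+281),interpolation=2) if 0 else np.pad(cv2.resize(q,(460,281),interpolation=2),((0,219),(0,0),(0,0)))]))
E
```

```text
t: 8.97
tcp_pos: [0.4581, -0.0089, 0.2413]
ee_rot: [-0.0, 0.839, 0.543, 0.0]
ft_force: [-1.7, 1.9, 0.9]
finger_gap: 0.0402
grasp_force: 0.0
t 8.97 tcp [ 0.4581 -0.0089  0.2413] head 65.8 tilt 0.0 q7 -0.41 offset [ 0.1554 -0.0347 -0.1586] spin 1.149 rows>=9.2 F [-1.7  1.9  0.9] gap 0.0402 grip 0.0
t 8.97 tcp [ 0.4581 -0.0089  0.2413] head 65.8 tilt 0.0 q7 -0.41 offset [ 0.1554 -0.0347 -0.1586] spin -1.993 rows>=15.9 F [-1.7  1.9  0.9] gap 0.0402 grip 0.0
side0 [13 13 11  9 61] [313.16393443 162.29508197]
top0 [ 4  4 12 12 91] [244.61538462 237.73626374]
s4 [13 12 11 10 68] [313.17647059 161.88235294]
t4 [ 5  5 11 11 77] [244.74025974 237.88311688]
```

View pics/c4.png

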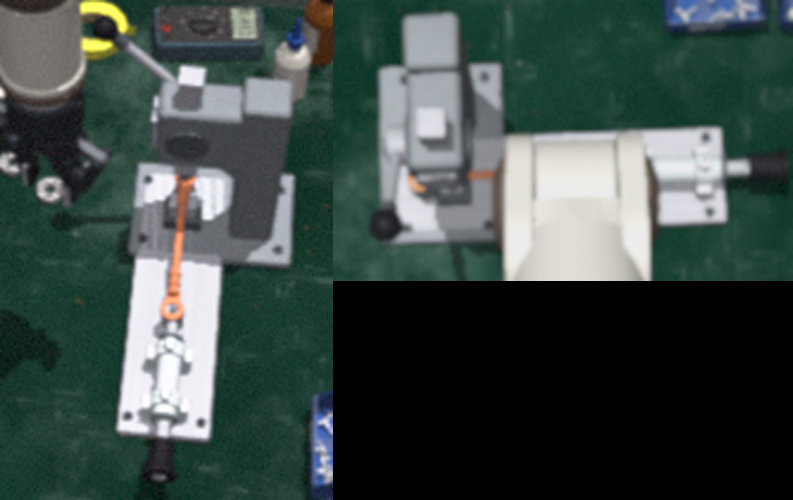

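The side view shows the link seated with its eyes on both pins and the plain barrel on the anvil. The lever ball is at side px (313.2,162) and top px (244.7,237.9). I'll triangulate it.

```bash
python3 - <<'E'
from h import *
o1,r1=ray('side0',313.2,162.1);o2,r2=ray('top0',244.7,237.8)
s=np.linalg.lstsq(np.c_[r1,-r2],o2-o1,rcond=None)[0]
a,b=o1+s[0]*r1,o2+s[1]*r2; print(a,b,(a+b)/2)
B=(a+b)/2; go([B[0],B[1],.38],0)
E
```

```text
[0.49437115 0.15034872 0.29623481] [0.49836982 0.15193821 0.29716899] [0.49637049 0.15114347 0.2967019 ]
t 9.07 tcp [ 0.4563 -0.0087  0.2416] head 65.9 tilt 0.1 q7 -0.41 offset [ 0.1625 -0.0289 -0.1382] spin 1.150 rows>=9.2 F [ 1.  -0.3 -0.7] gap 0.0399 grip 0.0
```

```bash
python3 -m crank '[{"offset":[0,0,-0.04],"spin":0.12},{"offset":[0.005,0,-0.08],"spin":0.24},{"offset":[0.02,0,-0.11],"spin":0.36},{"offset":[0.05,-0.01,-0.13],"spin":0.48},{"offset":[0.08,-0.015,-0.138],"spin":0.6},{"offset":[0.11,-0.02,-0.138],"spin":0.72},{"offset":[0.14,-0.028,-0.138],"spin":0.84},{"offset":[0.161,-0.029,-0.138],"spin":0.96}]' 0.06 30
python3 -c "
from h import *
go([.496,.151,.297],0)"
```

```text
t: 9.73
tcp_pos: [0.4986, 0.1545, 0.3785]
ee_rot: [-0.001, 0.995, 0.096, 0.0]
ft_force: [0.1, -0.3, 0.1]
finger_gap: 0.0599
grasp_force: 0.0
t 9.73 tcp [0.4986 0.1545 0.3785] head 11.1 tilt 0.1 q7 -1.70 offset [-0.0033  0.0031  0.0815] spin 0.193 rows>=2.0 F [ 0.1 -0.3  0.1] gap 0.0599 grip 0.0
```

```bash
python3 -m crank '[{"offset":[-0.003,0.003,0.01],"spin":0.1},{"offset":[-0.003,0.003,0.02],"spin":0.193},{"offset":[-0.003,0.003,0.045],"spin":0.193},{"offset":[-0.003,0.003,0.065],"spin":0.193},{"offset":[-0.003,0.003,0.08],"spin":0.193},{"offset":[-0.003,0.003,0.0825],"spin":0.193},{"offset":[-0.003,0.003,0.0825],"spin":0.193},{"offset":[-0.003,0.003,0.0825],"spin":0.193}]'
python3 -m crank '[{"offset":[0,0,0],"spin":0},{"offset":[0,0,0],"spin":0},{"offset":[0,0,0],"spin":0},{"offset":[0,0,0],"spin":0},{"offset":[0,0,0],"spin":0},{"offset":[0,0,0],"spin":0},{"offset":[0,0,0],"spin":0},{"offset":[0,0,0],"spin":0}]' 0.02 30
python3 -c "
from h import *
go([.496,.151,.297],0)"
```

```text
t: 10.4
tcp_pos: [0.497, 0.1472, 0.2965]
ee_rot: [-0.0, 1.0, 0.001, 0.0]
ft_force: [0.3, 0.2, 0.4]
finger_gap: 0.0601
grasp_force: 0.0
t: 11.07
tcp_pos: [0.497, 0.1497, 0.2975]
ee_rot: [-0.002, 1.0, 0.002, 0.002]
ft_force: [-0.8, 5.6, 4.1]
finger_gap: 0.0273
grasp_force: 29.3
t 11.07 tcp [0.497  0.1497 0.2975] head 0.2 tilt 0.3 q7 -1.86 offset [-0.001  -0.0013  0.0005] spin 0.004 rows>=0.0 F [-0.8  5.6  4.1] gap 0.0273 grip 29.3
```

```bash
python3 -m crank '[{"offset":[-0.008,-0.002,0.008],"spin":0},{"offset":[-0.015,-0.003,0.016],"spin":0},{"offset":[-0.022,-0.003,0.025],"spin":0},{"offset":[-0.0275,-0.003,0.034],"spin":0},{"offset":[-0.0325,-0.003,0.044],"spin":0},{"offset":[-0.037,-0.003,0.054],"spin":0},{"offset":[-0.0405,-0.003,0.0645],"spin":0},{"offset":[-0.0435,-0.003,0.075],"spin":0}]' 
python3 -c "
from h import *
go([.497-.0463,.151,.297-.0857],0)"
```

```text
t: 11.73
tcp_pos: [0.4541, 0.1495, 0.2222]
ee_rot: [-0.0, 1.0, 0.001, 0.002]
ft_force: [0.1, -2.6, 7.0]
finger_gap: 0.0272
grasp_force: 31.2
t 11.73 tcp [0.4541 0.1495 0.2222] head 0.1 tilt 0.2 q7 -1.90 offset [-0.0034 -0.0015  0.0109] spin 0.001 rows>=0.3 F [ 0.1 -2.6  7. ] gap 0.0272 grip 31.2
```

```bash
python3 -m crank '[{"offset":[-0.002,0.001,0.011],"spin":0},{"offset":[-0.003,0.001,0.022],"spin":0},{"offset":[-0.003,0.001,0.033],"spin":0},{"offset":[-0.0023,0.001,0.0437],"spin":0},{"offset":[-0.0007,0.001,0.0546],"spin":0},{"offset":[0.0017,0.001,0.0653],"spin":0},{"offset":[0.005,0.001,0.0758],"spin":0},{"offset":[0.007,0.001,0.081],"spin":0}]' 
python3 -c "
from h import *
go([.497-.0463,.151,.297-.16],0)"
```

```text
t: 12.4
tcp_pos: [0.4608, 0.1495, 0.1404]
ee_rot: [-0.0, 1.0, 0.001, 0.001]
ft_force: [-2.5, 0.2, 8.6]
finger_gap: 0.0273
grasp_force: 33.6
t 12.40 tcp [0.4608 0.1495 0.1404] head 0.1 tilt 0.1 q7 -1.85 offset [-0.0101 -0.0016  0.0034] spin 0.002 rows>=0.3 F [-2.5  0.2  8.6] gap 0.0273 grip 33.6
```

```bash
python3 -m crank '[{"offset":[0.0007,0,0.0015],"spin":0},{"offset":[0.0014,0,0.003],"spin":0},{"offset":[0.002,0,0.0045],"spin":0},{"offset":[0.0027,0,0.006],"spin":0},{"offset":[0.0034,0,0.0075],"spin":0},{"offset":[0.0034,0,0.0075],"spin":0},{"offset":[0.0034,0,0.0075],"spin":0},{"offset":[0.0034,0,0.0075],"spin":0}]' 
python3 -c "
from h import *
go([.497-.0463,.151,.297-.16],0)"
```

```text
t: 13.07
tcp_pos: [0.4638, 0.1495, 0.1336]
ee_rot: [-0.001, 1.0, 0.001, 0.001]
ft_force: [-2.7, 0.0, 7.7]
finger_gap: 0.0274
grasp_force: 33.8
t 13.07 tcp [0.4638 0.1495 0.1336] head 0.1 tilt 0.1 q7 -1.84 offset [-0.0131 -0.0015 -0.0034] spin 0.002 rows>=0.3 F [-2.7  0.   7.7] gap 0.0274 grip 33.8
```

```bash
python3 -m crank '[{"offset":[0.0007,0,0.0015],"spin":0},{"offset":[0.0014,0,0.003],"spin":0},{"offset":[0.002,0,0.0045],"spin":0},{"offset":[0.0027,0,0.006],"spin":0},{"offset":[0.0027,0,0.006],"spin":0},{"offset":[0.0027,0,0.006],"spin":0},{"offset":[0.0027,0,0.006],"spin":0},{"offset":[0.0027,0,0.006],"spin":0}]' 
python3 -c "
from h import *
go([.497-.0463,.151,.297-.16],0)"
```

```text
t: 13.73
tcp_pos: [0.4665, 0.1495, 0.1282]
ee_rot: [-0.001, 1.0, 0.001, 0.001]
ft_force: [-4.7, -0.2, 13.3]
finger_gap: 0.0269
grasp_force: 34.4
t 13.73 tcp [0.4665 0.1495 0.1282] head 0.1 tilt 0.1 q7 -1.84 offset [-0.0158 -0.0015 -0.0088] spin 0.002 rows>=0.4 F [-4.7 -0.2 13.3] gap 0.0269 grip 34.4
```

```bash
python3 - <<'E'
from h import *
snap('top','t5'); snap('side','s5')
print('rest ram top',bydepth('top0',264,199))
for v in range(196,208,2): print(v,[round(float(bydepth('t5',u,v)[2]),3) for u in range(256,274,3)])
p=np.load('pics/s5.npz')['p'][140:300,280:410]; cv2.imwrite('pics/c5.png',cv2.resize(p,(487,600),interpolation=2))
E
```

```text
rest ram top [0.58794153 0.11060161 0.28015882]
196 [0.24, 0.239, 0.243, 0.241, 0.242, 0.242]
198 [0.242, 0.242, 0.243, 0.242, 0.243, 0.242]
200 [0.241, 0.244, 0.24, 0.242, 0.243, 0.242]
202 [0.24, 0.242, 0.243, 0.242, 0.245, 0.242]
204 [0.241, 0.238, 0.242, 0.243, 0.242, 0.24]
206 [0.239, 0.241, 0.243, 0.242, 0.242, 0.242]
```

View pics/c5.png

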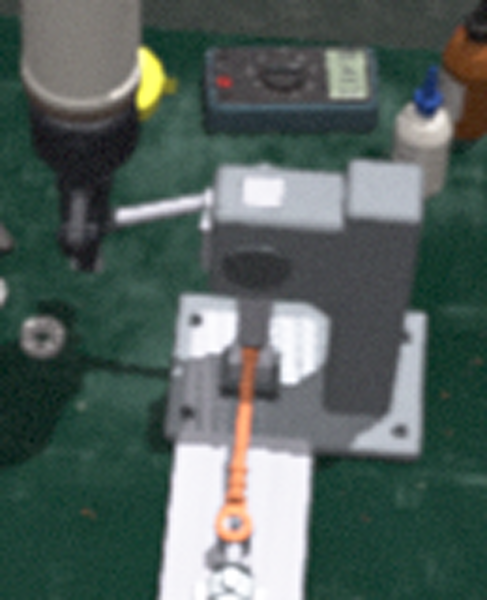

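The side view shows the lever below level and the ram's foot on the barrel, and depth puts the ram top at about 0.243 (37 mm down). I'll press slightly more to confirm the stop.

```bash
python3 -m crank '[{"offset":[0.001,0,0.002],"spin":0},{"offset":[0.0016,0,0.004],"spin":0},{"offset":[0.0016,0,0.004],"spin":0},{"offset":[0.0016,0,0.004],"spin":0},{"offset":[0.0016,0,0.004],"spin":0},{"offset":[0.0016,0,0.004],"spin":0},{"offset":[0.0016,0,0.004],"spin":0},{"offset":[0.0016,0,0.004],"spin":0}]' 
```

```text
t: 14.5
tcp_pos: [0.4686, 0.1495, 0.125]
ee_rot: [-0.001, 1.0, 0.001, 0.001]
ft_force: [-6.2, -0.3, 19.7]
finger_gap: 0.0271
grasp_force: 35.5
```

```bash
python3 -m crank '[{"offset":[-0.0057,0,-0.0125],"spin":0},{"offset":[-0.0097,0,-0.0225],"spin":0},{"offset":[-0.013,0,-0.0333],"spin":0},{"offset":[-0.0154,0,-0.044],"spin":0},{"offset":[-0.017,0,-0.0548],"spin":0},{"offset":[-0.0177,0,-0.0657],"spin":0},{"offset":[-0.0176,0,-0.0767],"spin":0},{"offset":[-0.0147,0,-0.0985],"spin":0}]'
python3 -m crank '[{"offset":[0.003,0,-0.0105],"spin":0},{"offset":[0.0065,0,-0.021],"spin":0},{"offset":[0.011,0,-0.031],"spin":0},{"offset":[0.016,0,-0.041],"spin":0},{"offset":[0.0215,0,-0.05],"spin":0},{"offset":[0.0285,0,-0.059],"spin":0},{"offset":[0.0355,0,-0.067],"spin":0},{"offset":[0.042,0,-0.074],"spin":0}]'
python3 -m crank '[{"offset":[0,0,0],"spin":0},{"offset":[0,0,0],"spin":0},{"offset":[0,0,0],"spin":0},{"offset":[0,0,0],"spin":0},{"offset":[0,0,0],"spin":0},{"offset":[0,0,-0.01],"spin":0},{"offset":[0,0,-0.04],"spin":0},{"offset":[0,0,-0.08],"spin":0}]' 0.06
python3 -c "
from h import *
o=np.array([.5897,-.0085]); go([.5897,-.2075,.15],90.3)"
```

```text
t: 15.17
tcp_pos: [0.4545, 0.1494, 0.2217]
ee_rot: [-0.001, 1.0, 0.001, 0.002]
ft_force: [8.9, 1.7, -1.9]
finger_gap: 0.0273
grasp_force: 35.5
t: 15.83
tcp_pos: [0.4865, 0.1494, 0.2893]
ee_rot: [0.002, 1.0, 0.002, -0.01]
ft_force: [-18.5, 9.1, -30.5]
finger_gap: 0.027
grasp_force: 34.3
t: 16.5
tcp_pos: [0.4931, 0.1483, 0.3738]
ee_rot: [0.001, 1.0, 0.001, -0.003]
ft_force: [1.3, 0.6, 0.2]
finger_gap: 0.0601
grasp_force: 0.0
t 16.50 tcp [0.4931 0.1483 0.3738] head 0.1 tilt 0.3 q7 -1.88 offset [0.0973 0.3554 0.2242] spin -1.574 rows>=12.6 F [1.3 0.6 0.2] gap 0.0601 grip 0.0
```

```bash
python3 -m crank '[{"offset":[-0.01,0.04,-0.005],"spin":-0.12},{"offset":[-0.02,0.08,-0.005],"spin":-0.24},{"offset":[-0.02,0.12,-0.005],"spin":-0.36},{"offset":[-0.02,0.16,0],"spin":-0.48},{"offset":[-0.01,0.2,0],"spin":-0.6},{"offset":[0.01,0.235,0.01],"spin":-0.72},{"offset":[0.03,0.27,0.02],"spin":-0.84},{"offset":[0.05,0.3,0.04],"spin":-0.96}]' 0.06
python3 -c "
from h import *
go([.5897,-.26,.2],90.3)"
```

```text
t: 17.17
tcp_pos: [0.5319, -0.1283, 0.3495]
ee_rot: [0.001, 0.904, 0.428, 0.002]
ft_force: [0.1, 1.0, 0.2]
finger_gap: 0.0603
grasp_force: 0.0
t 17.17 tcp [ 0.5319 -0.1283  0.3495] head 50.7 tilt 0.3 q7 -0.41 offset [-0.0658  0.1276  0.1498] spin -0.691 rows>=5.5 F [0.1 1.  0.2] gap 0.0603 grip 0.0
```

```bash
python3 -m crank '[{"offset":[-0.01,0.02,0.01],"spin":-0.12},{"offset":[-0.02,0.04,0.03],"spin":-0.24},{"offset":[-0.03,0.06,0.06],"spin":-0.36},{"offset":[-0.045,0.085,0.09],"spin":-0.48},{"offset":[-0.055,0.105,0.12],"spin":-0.6},{"offset":[-0.066,0.1276,0.15],"spin":-0.691},{"offset":[-0.066,0.1276,0.15],"spin":-0.691},{"offset":[-0.066,0.1276,0.15],"spin":-0.691}]' 0.07
python3 -c "
from h import *
go([.5897,-.26,.2],90.3); snap('wrist','w6');snap('side','s6');snap('top','t6')
print('ram',bydepth('t6',264,199))
p=np.load('pics/s6.npz')['p'][140:300,280:410]; cv2.imwrite('pics/c6.png',np.hstack([cv2.resize(p,(320,394),interpolation=2)[:360],cv2.resize(np.load('pics/w6.npz')['p'],(480,360))]))"
```

```text
t: 17.83
tcp_pos: [0.5855, -0.2596, 0.1946]
ee_rot: [-0.002, 0.708, 0.706, -0.001]
ft_force: [0.6, -0.1, 1.3]
finger_gap: 0.0702
grasp_force: 0.0
t 17.83 tcp [ 0.5855 -0.2596  0.1946] head 89.8 tilt 0.3 q7 0.53 offset [-0.0003  0.0042 -0.0054] spin -0.008 rows>=0.2 F [ 0.6 -0.1  1.3] gap 0.0702 grip 0.0
ram [0.58751267 0.11045225 0.28185263]
```

View pics/c6.png

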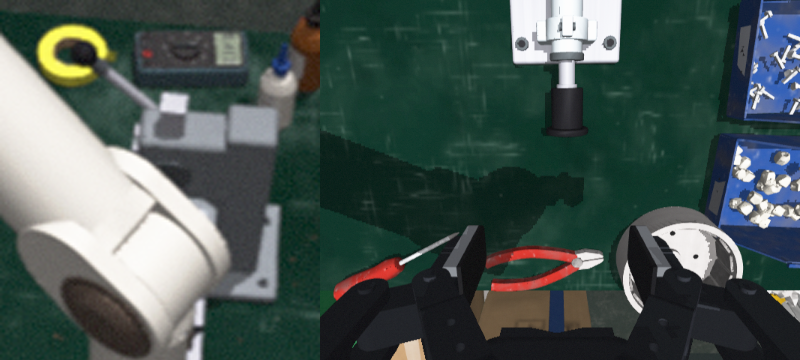

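The lever is back up (ram top 0.282). In the wrist view the knob's neck spans about (307–351,117–170) at full resolution, with the flange below it.

```bash
python3 - <<'E'
from h import *
z=np.load('pics/w6.npz');p=z['p']; g=p.max(2)
m=(g<60).astype(np.uint8); m[:95]=0;m[190:]=0;m[:,:290]=0;m[:,365:]=0
m=cv2.morphologyEx(m,cv2.MORPH_OPEN,np.ones((5,5)))
n,l,st,ce=cv2.connectedComponentsWithStats(m)
for i in range(1,n): print(st[i])
for v in (125,135,145,155,178):
    xs=np.nonzero(m[v])[0]; 
    if len(xs): print(v,xs.min(),xs.max(),onplane('w6',(xs.min()+xs.max())/2,v,.0425))
col=g[90:190,329]; print(col.tolist())
i=st[1:,4].argmax()+1
print('neck inner end',onplane('w6',329,st[i,1],.0565),'mouth',onplane('w6',327,80,.057))
go([.5897,-.2075,.05],90.3)
E
```

```text
[ 290   95   75   95 5364]
125 300 364 [ 0.59510984 -0.19665556  0.0425    ]
135 300 364 [ 0.59516786 -0.20299756  0.0425    ]
145 300 364 [ 0.5952267  -0.20942916  0.0425    ]
155 290 364 [ 0.59196345 -0.2159449   0.0425    ]
178 290 364 [ 0.59204871 -0.23130689  0.0425    ]
[252, 252, 252, 252, 251, 251, 251, 251, 251, 251, 251, 251, 251, 251, 251, 251, 251, 251, 251, 251, 251, 251, 247, 246, 248, 246, 243, 184, 48, 59, 58, 60, 61, 61, 59, 59, 59, 58, 58, 59, 61, 61, 64, 61, 61, 60, 60, 58, 60, 60, 61, 57, 58, 59, 58, 59, 58, 57, 57, 55, 54, 57, 53, 55, 55, 54, 52, 54, 53, 52, 53, 54, 54, 53, 50, 51, 48, 50, 51, 49, 51, 48, 34, 21, 39, 53, 62, 62, 54, 48, 44, 44, 37, 43, 47, 48, 46, 45, 45, 46]
neck inner end [ 0.5926567  -0.17847316  0.0565    ] mouth [ 0.59138807 -0.16997811  0.057     ]
t 17.98 tcp [ 0.5882 -0.2575  0.199 ] head 90.0 tilt 0.2 q7 0.53 offset [0.05   0.0011 0.149 ] spin -0.005 rows>=3.8 F [-1.   0.8  0.1] gap 0.0700 grip 0.0
```

```bash
python3 -m crank '[{"offset":[0.025,0.002,0.015],"spin":0},{"offset":[0.05,0.002,0.03],"spin":0},{"offset":[0.05,0.002,0.06],"spin":0},{"offset":[0.05,0.002,0.095],"spin":0},{"offset":[0.05,0.002,0.125],"spin":0},{"offset":[0.05,0.002,0.145],"spin":0},{"offset":[0.05,0.002,0.158],"spin":0},{"offset":[0.05,0.002,0.158],"spin":0}]' 0.07
python3 -m crank '[{"offset":[0,0,0],"spin":0},{"offset":[0,0,0],"spin":0},{"offset":[0,0,0],"spin":0},{"offset":[0,0,0],"spin":0},{"offset":[0,0,0],"spin":0},{"offset":[0,0,0],"spin":0},{"offset":[0,0,0],"spin":0},{"offset":[0,0,0],"spin":0}]' 0 70
python3 -c "
from h import *
go([.5897,-.2075,.0405],90.3)"
```

```text
t: 18.65
tcp_pos: [0.5885, -0.2064, 0.038]
ee_rot: [-0.001, 0.707, 0.708, -0.0]
ft_force: [-0.2, 0.4, 0.2]
finger_gap: 0.0704
grasp_force: 0.0
t: 19.32
tcp_pos: [0.5935, -0.2086, 0.042]
ee_rot: [0.004, 0.707, 0.708, 0.002]
ft_force: [4.7, -0.6, 1.4]
finger_gap: 0.0265
grasp_force: 68.6
t 19.32 tcp [ 0.5935 -0.2086  0.042 ] head 90.1 tilt 0.5 q7 0.51 offset [ 0.0011 -0.0038  0.0014] spin -0.004 rows>=0.1 F [ 4.7 -0.6  1.4] gap 0.0265 grip 68.6
```

```bash
python3 -m crank '[{"offset":[-0.005,0.003,0],"spin":0},{"offset":[-0.01,0.004,0],"spin":0},{"offset":[-0.016,0.004,0],"spin":0},{"offset":[-0.022,0.004,0],"spin":0},{"offset":[-0.029,0.004,0],"spin":0},{"offset":[-0.036,0.004,0],"spin":0},{"offset":[-0.04,0.004,0],"spin":0},{"offset":[-0.04,0.004,0],"spin":0}]'
python3 -c "
from h import *
snap('wrist','w7'); go([.59,-.2575,.0405],90.3)
p=np.load('pics/w7.npz')['p']; cv2.imwrite('pics/c7.png',p)"
```

```text
t: 19.98
tcp_pos: [0.5942, -0.2446, 0.0414]
ee_rot: [-0.002, 0.706, 0.708, 0.002]
ft_force: [-4.5, 11.7, 14.7]
finger_gap: 0.0259
grasp_force: 70.1
t 20.03 tcp [ 0.5942 -0.2439  0.0414] head 90.2 tilt 0.4 q7 0.56 offset [-0.0136 -0.0043  0.0008] spin -0.002 rows>=0.3 F [-4.5 12.  15.3] gap 0.0264 grip 70.1
```

View pics/c7.png

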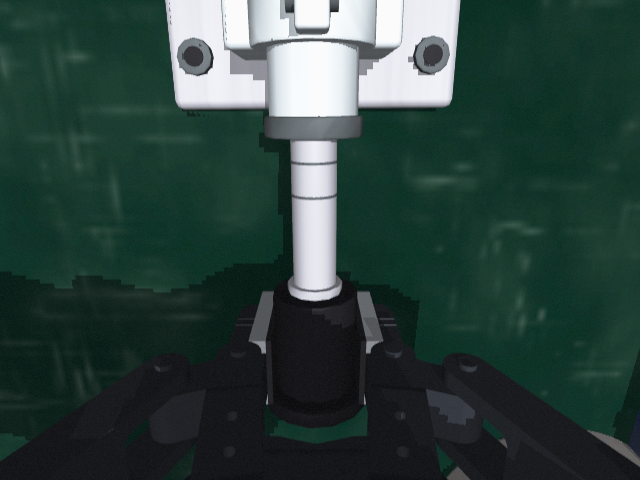

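The wrist view shows two thin rings at rows 197 and 163, and the tube's mouth edge at row 139. I'll work out how far the rod is drawn.

```bash
python3 - <<'E'
from h import *
p=np.load('pics/w7.npz')['p'].max(2).astype(float); c=p[110:300,308:320].mean(1)
print([(110+i,int(c[i])) for i in range(20,100) if c[i]<200][:40])
for v,z in((139,.057),(163,.0495),(197,.0495),(139,.0495),(292,.0495)): print(v,z,onplane('w7',314,v,z))
E
```

```text
[(130, 130), (131, 129), (132, 127), (133, 127), (134, 126), (135, 125), (136, 124), (137, 120), (138, 116), (139, 104), (140, 129), (163, 143), (164, 127), (165, 194), (197, 174), (198, 125), (199, 153)]
139 0.057 [ 0.59304241 -0.17796169  0.057     ]
163 0.0495 [ 0.59303886 -0.18513167  0.0495    ]
197 0.0495 [ 0.59305571 -0.19493408  0.0495    ]
139 0.0495 [ 0.59302744 -0.1784903   0.0495    ]
292 0.0495 [ 0.59310751 -0.22506049  0.0495    ]
```

```bash
python3 -m crank '[{"offset":[-0.003,0,-0.001],"spin":0},{"offset":[-0.006,-0.001,-0.002],"spin":0},{"offset":[-0.009,-0.001,-0.003],"spin":0},{"offset":[-0.0115,-0.001,-0.003],"spin":0},{"offset":[-0.0133,-0.001,-0.003],"spin":0},{"offset":[-0.0133,-0.001,-0.003],"spin":0},{"offset":[-0.0133,-0.001,-0.003],"spin":0},{"offset":[-0.0133,-0.001,-0.003],"spin":0}]'
python3 - <<'E'
from h import *
snap('wrist','w8'); p=np.load('pics/w8.npz')['p'].max(2).astype(float); c=p[90:320,308:320].mean(1)
print([(90+i,int(c[i])) for i in range(20,160) if c[i]<200])
go([.593,-.2575,.0405],90.3)
cv2.imwrite('pics/c8.png',cv2.resize(np.load('pics/w8.npz')['p'][80:320,220:420],(500,600),interpolation=2))
E
```

```text
t: 20.7
tcp_pos: [0.5941, -0.2534, 0.0421]
ee_rot: [-0.003, 0.705, 0.709, 0.004]
ft_force: [2.0, 14.6, -0.8]
finger_gap: 0.0261
grasp_force: 69.3
[(126, 167), (127, 131), (128, 172), (162, 170), (163, 129), (164, 169), (196, 198), (197, 123), (198, 143)]
t 20.75 tcp [ 0.5941 -0.2534  0.042 ] head 90.3 tilt 0.5 q7 0.58 offset [-0.0041 -0.0011  0.0015] spin 0.000 rows>=0.1 F [ 2.5 13.9  0. ] gap 0.0262 grip 69.3
```

View pics/c8.png

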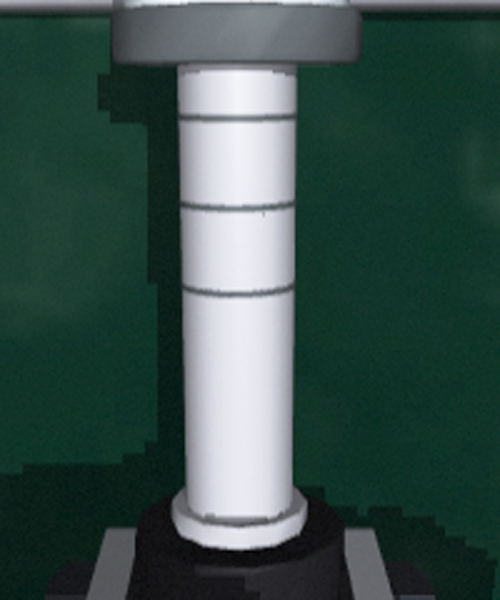

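The wrist crop shows three thin rings; the 30 mm ring is at row 127 and the mouth at row 106, so the rod is about 36 mm out. It needs about 4.3 mm more.

```bash
python3 -m crank '[{"offset":[-0.002,0,0],"spin":0},{"offset":[-0.004,0,0],"spin":0},{"offset":[-0.0052,0,0],"spin":0},{"offset":[-0.0052,0,0],"spin":0},{"offset":[-0.0052,0,0],"spin":0},{"offset":[-0.0052,0,0],"spin":0},{"offset":[-0.0052,0,0],"spin":0},{"offset":[-0.0052,0,0],"spin":0}]'
cat > m.py <<'E'
from h import *
import sys
f=sys.argv[1]
if f!='w8': snap('wrist',f)
p=np.load('pics/%s.npz'%f)['p'].max(2).astype(float); c=p[80:320,308:320].mean(1); print([int(x) for x in c[:40]])
rows=[80+i for i in range(1,140) if c[i]<185 and c[i]<=c[i-1] and c[i]<c[i+1]]; print(rows)
for v in rows: print(v,onplane(f,314,v,.0495)[1].round(4),onplane(f,314,v,.057)[1].round(4))
go([.593,-.2575,.0405],90.3)
E
python3 m.py w8; python3 m.py w9
```

```text
t: 21.42
tcp_pos: [0.5941, -0.2579, 0.042]
ee_rot: [-0.003, 0.705, 0.709, 0.004]
ft_force: [2.2, 15.0, 0.8]
finger_gap: 0.026
grasp_force: 69.5
[224, 118, 123, 129, 134, 135, 136, 136, 136, 136, 135, 135, 135, 133, 132, 131, 130, 129, 129, 129, 128, 125, 122, 118, 87, 109, 148, 156, 223, 245, 245, 244, 244, 244, 244, 244, 244, 244, 244, 244]
[81, 88, 104, 127, 163, 197]
81 -0.1721 -0.1726
88 -0.1739 -0.1743
104 -0.178 -0.1781
127 -0.1841 -0.1839
163 -0.1941 -0.1932
197 -0.204 -0.2024
t 21.42 tcp [ 0.5941 -0.2579  0.042 ] head 90.3 tilt 0.6 q7 0.58 offset [ 0.0004 -0.0011  0.0015] spin 0.000 rows>=0.0 F [ 2.2 15.   0.8] gap 0.0260 grip 69.5
[134, 133, 133, 130, 126, 112, 75, 37, 36, 35, 52, 62, 62, 61, 93, 215, 237, 221, 240, 248, 248, 248, 248, 248, 248, 248, 248, 248, 247, 248, 248, 247, 248, 247, 247, 247, 247, 247, 247, 247]
[89, 93, 127, 163, 197]
89 -0.1787 -0.179
93 -0.1797 -0.18
127 -0.1887 -0.1884
163 -0.1986 -0.1977
197 -0.2085 -0.2069
t 21.47 tcp [ 0.5941 -0.2579  0.042 ] head 90.3 tilt 0.6 q7 0.58 offset [ 0.0004 -0.0011  0.0015] spin 0.000 rows>=0.0 F [ 1.7 14.4  0.8] gap 0.0258 grip 69.5
```

```bash
python3 -m crank '[{"offset":[0.0004,0,0],"spin":0},{"offset":[0.0004,0,0],"spin":0},{"offset":[0.0004,0,0],"spin":0},{"offset":[0.0004,0,0],"spin":0},{"offset":[0.0004,0,0],"spin":0},{"offset":[0.0004,0,0],"spin":0},{"offset":[0.0004,0,0],"spin":0},{"offset":[0.0004,0,0],"spin":0}]'
python3 m.py w10; python3 -c "
from h import *
snap('side','s10'); w=np.load('pics/w10.npz')['p'][70:250,220:420]; s=np.load('pics/s10.npz')['p'][140:360,270:410]
cv2.imwrite('pics/c10.png',np.hstack([cv2.resize(w,(420,560),interpolation=2),cv2.resize(s,(356,560),interpolation=2)]))"
```

```text
t: 22.13
tcp_pos: [0.5941, -0.2575, 0.042]
ee_rot: [-0.003, 0.705, 0.709, 0.004]
ft_force: [1.6, 15.3, 0.4]
finger_gap: 0.0262
grasp_force: 69.5
[136, 135, 134, 133, 132, 129, 126, 108, 69, 36, 36, 36, 51, 61, 93, 222, 248, 248, 248, 248, 248, 248, 248, 248, 248, 248, 248, 248, 247, 248, 248, 247, 248, 247, 247, 247, 247, 247, 247, 247]
[91, 127, 163, 197]
91 -0.1787 -0.1791
127 -0.1882 -0.1879
163 -0.1982 -0.1973
197 -0.208 -0.2065
t 22.18 tcp [ 0.5941 -0.2575  0.042 ] head 90.3 tilt 0.6 q7 0.58 offset [-0.0001 -0.0011  0.0015] spin 0.000 rows>=0.0 F [ 2.3 14.7  0.7] gap 0.0259 grip 69.5
```

View pics/c10.png

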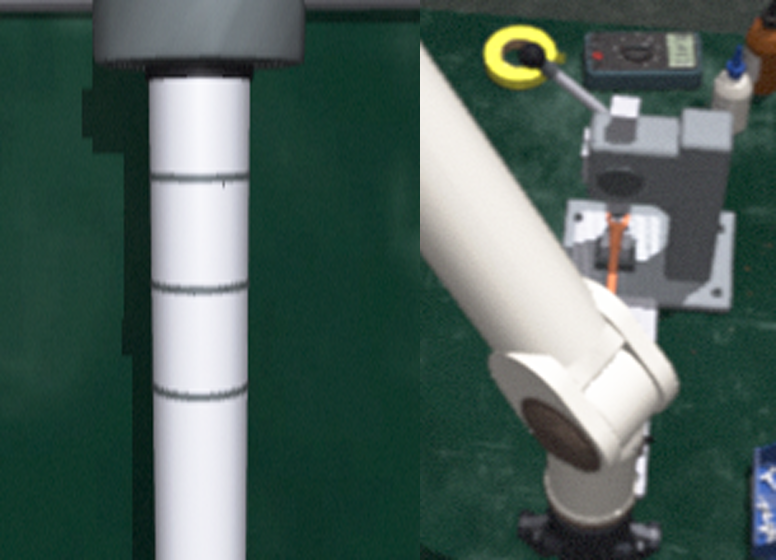

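The broad mark stands at the tube's mouth (crop row 70), the lever is up, and the link is under tension at about 15 N. The gripper is holding the knob.

```bash
python3 -c "
from cell import finish_job
print(finish_job())"
```

```text
the job is handed in; nothing more can be done
None
```

I loaded and crimped the link, let the lever spring back up, and handed the job in with the gripper holding the knob at the broad mark, the link under about 15 N of tension; no verdict came back.

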